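Brake lever check on a trolley handle

TASK

The push handle of a laboratory trolley is mounted on a bench stand, with its brake lever in front of the bar. Check that the lever stops short of the bar: with the outside of the fingers, press it firmly but without forcing all the way in to its stop and let it spring fully out again, then press it all the way in a second time and finish while holding it there, so that the gap can be measured. Only push on the front of the lever: do not grip or reach behind it, do not push on the bar, and leave the small things round it where they are.

Things in the scene. Friction and masses are not known exactly. Their poses are not given: they have to be found in the camera images.
- stand: Fixed bench stand: grey base plate 130 x 290 x 12 mm that carries the handle and its lever. Origin: centre of the plate's underside, on the worktop; z up; y along the bar. Its -x side, where the lever is, faces the robot more or less (turned up to 0.5 rad either way).
- handle: The fixed handle on the stand, same origin and axes as stand: a level bar along y straight above the origin, middle 120 mm up, 270 mm long, with a black rubber sleeve 31 mm thick, on two posts at y = -118 and +118 mm. Post heads and the lever's dark collar (y = 74 to 96 mm) reach 139 mm up. The lever's upright pivot is in its bracket at x = -45, y = 85 mm. Not to be pushed.
- lever (a joint): Hinge of the lever about its upright pivot: 0 is fully out (rest), growing as it is pressed to the bar (counter-clockwise from above); 0.38 rad is its solid stop, with the lever parallel to the bar, 23 mm clear of the sleeve. A spring returns it. Pressed at lever_grip it takes about 4 N to start, 8.5 N just before the stop; nearer the pivot more.
- lever_blade: The lever's bare aluminium blade: straight, 18 mm high, 12 mm thick with the rib on its back, reaching 158 mm from the pivot, rounded end 19 mm across. Origin: on the pivot, 120 mm above the worktop. It runs along its own -y; -x points out of the front face, the one to press; +x towards the bar. Fully out, it is turned 0.38 rad clockwise from above relative to the stand.
- lever_back: The rib along the back (bar side) of the blade, moving with it: 5 mm thick, 14 mm high, 128 mm long. Same origin and axes as lever_blade. Not to be touched.
- lever_grip (a point): The place to press: on the blade's front face, 105 mm from the pivot along the blade (x = -6, y = -105 mm in lever_blade), 120 mm above the worktop. Axes as lever_blade. It moves about 40 mm from fully out to the stop. Free air in front of it, and below it down to the base plate.
- vial: Bystander: small white plastic vial, 34 mm across, 66 mm tall, standing loose behind the stand. Origin: centre of its underside.
- dropper: Bystander: small brown bottle with black cap, 33 mm across, 76 mm tall, standing loose behind the stand. Origin: centre of its underside.
- timer: Bystander: flat white countdown timer, 66 x 66 x 17 mm, lying loose in front of the stand (robot side). Origin: centre of its underside.

How it is judged:
On the way, in this order (a step that is already met when the one before it is completed fails the run):
1. the lever is pressed in to its stop by the fingers (value of joint lever above 0.345 rad and contact force between the fingers and lever_blade above 2 N), for 0.2 s.
2. the lever is let out fully again (value of joint lever below 0.05 rad), for 0.1 s.
At the end, for the whole second after the job is handed in: The lever is held still at its stop (joint above 0.345 of 0.38 rad) by the fingers pressing the blade's front with more than 2 N, nothing behind the lever, and the bystanders within 20 mm of where they stood, at rest (all of step 1 and velocity of joint lever between -0.05 and 0.05 rad/s and contact force between the fingers and lever_back below 1 N and contact force between the fingers and handle below 2 N and distance of each of vial, dropper, timer from where it was at the start of the episode below 0.02 m and linear speed of each of vial, dropper, timer below 0.03 m/s); the arm keeps its last pose, push and grip.
It fails at once if the lever is forced (over 60 N on its blade) (contact force between any of the arm, the fingers and lever_blade above 60 N).
It fails at once if the lever is gripped or reached behind: the fingers touch its back (contact force between the fingers and lever_back above 1 N).
It fails at once if the bar, its posts or bracket are pushed (over 4 N) (contact force between any of the fingers, the arm and handle above 4 N).
It fails at once if a bystander is moved, lifted or knocked over (distance of any of vial, dropper, timer from where it was at the start of the episode above 0.02 m or angle between any of vial, dropper, timer's own z axis and vertical above 0.5 rad).
It also fails if it takes over 42 s, if anything falls off the work surface, if the arm or the gripper's body presses on something with over 40 N, if the wrist force passes 120 N, or if a joint passes its speed limit or range.

ROBOT

A 6-joint arm with a two-finger parallel gripper is mounted at the origin on a cart in front of the work surface, level with it; the furniture and walls round the work are solid. World frame = base frame: x ahead of the robot, y to its left, z up, the work surface at z = 0. Lengths are in m, angles in rad, forces in N, time in s.
With the tool pointing down it reaches from about 0.275 to 0.875 m from the base axis. Payload 12.5 kg.
Tool frame: the origin (TCP) lies on the front face of the gripper's body, between the roots of the fingers; the fingertips stand 73 mm ahead of it and the grasp point (between the pads) lies 54 mm ahead of it; z points along the fingers, y is the line along which they close (so a half turn about z gives the same grasp; the last joint's range is limited). The gripper opens to 85 mm and grips with 20 to 120 N. Pads are 22 mm wide; open, the fingers measure 114 mm over their backs; the gripper's body (76 mm by 85 mm) begins 54 mm behind the grasp point. The pads swing forward as they close: fully open they stand 13 mm farther back than shut.
Start: joints at [-1.425, 0.351, 1.652, -0, 1.139, -0.085], TCP at [0.126, -0.535, 0.304] pointing down, gripper open.
Joint ranges: [-2.75, 2.75], [-0.79, 2.1], [0.01, 2.65], [-1.57, 4.71], [0.07, 3.14], [-2.87, 2.87]. Speed limits (rad/s): [2.22, 2.22, 2.79, 3.14, 3.14, 3.14].

INTERFACE

Orientations are given as a unit quaternion [w, x, y, z].
In Python, from station import get_state, imaging, bot gives the robot as it stands.
- The arm moves only by the tool move_arm, never from a script. Its argument "series" is a list of rows, each a list of 3 entries, a list of its own where there are three numbers: the shift along the tool's x, y, z in mm, then the turn, a rotation vector about the tool's x, y, z in rad, then the gripper command: -1 is shut, 1 is fully open, values between are in proportion. A call has 1 to 10 rows; each row shifts and turns the commanded pose from where the row before left it, along the tool's axes as they then stand; what a row does not reach is not made up. A row lasts 1/12 s, in which the tool goes at most 41.7 mm and 7.16 degrees, less where a joint would pass 70% of its speed; a pose out of reach is approached as far as the arm can. A call with a gripper value outside its range is refused whole. The fingers move at their own pace and stop on an object; the grip force is fixed at half the most. Time passes only in rows, so rows that do not move let the fingers close. It gives the time, the measured TCP pose, the force, the opening and the grip force at its end, in the units of the state.
- get_state(): the state, without advancing time (a new reading comes with each control period).
- imaging.camera(name): name is "scene" or "top" or "wrist"; returns a dict with "frame" (420x560x3 uint8, blue, green, red), "fov_y" (degrees; the focal length in pixels is half the picture's height over the tangent of half this angle, whatever the lens; pixels are square), "cx", "cy" (the principal point, pixels), "k1" (the pictures are not rectified: a ray, as slopes to the right and down, at radius r is drawn at 1 + k1 r^2 times it, then the intrinsics apply), "eye" and "rotation" of the camera in the world. Camera axes: x right, y up, looking along -z (the intrinsics and any distortion apply to the point x, -y, -z); pixel columns grow to the right and rows downward; lengths in m; the calibration is good to about 2 mm. A picture is of the moment at which its call begins. There is no depth.
- bot.job_done(): hands the job in; it is judged then, once.
Trained networks look in a picture, given as the dict that the camera call returned (one of the last four; its "shot" number tells which), for a name from the list of things; names that differ only in an ending like _2 or _b are one class to them, and where a whole thing is asked for, a point or a joint stands for the part that bears it (a point fixed in the world has none). Each returns a list of dicts, best first, with "confidence" (0 to 1); they miss things now and then, are a little off and sometimes report something else, mostly with a low value. They report only what shows in the picture. A call takes as long as a camera call.
- imaging.find_in(name, picture): "box" ([left, top, right, bottom] in pixels, round what is visible of it).
- imaging.silhouettes(name, picture): "pixels" (420x560 bool, what is visible of it) and "box" ([left, top, right, bottom] in pixels, round what is visible of it).
The state is a dict: "time_s": time; "q": joint angles; "joint_vel": joint speeds; "effort": joint torques, N m; "tool_pos": TCP position; "eef_rot": TCP orientation; "wrist_force": force on the tool from outside, world axes, zero at the start; "moment": the same for the moment, N m; "finger_gap": finger opening in m; "grip_force": force on a finger pad.
Only numpy, scipy, OpenCV 4.12 (cv2) and the standard library are available. Lean on these libraries where they do the work, as an engineer would, in place of code of your own. Each camera call takes 0.05 s, during which the arm holds its last target. There are 200 camera calls.

## Working session

There is one attempt and no reset: what is moved stays moved. The work goes in short steps, Python scripts to look and compute and a tool call to move; the robot and the scene stay as the last step left them, time stands still between calls to the robot, and variables do not carry over. Pictures are saved under pics/ and viewed, at most 10 in all, crops included, and the job is handed in when it is done.

Besides the shell and the picture viewer there is one more tool, called after "Emit:" as name([rows], argument=value, ...), one row to a line, values as JSON. move_arm: Moves the arm, as the interface text tells. Its arguments: {"type":"object","properties":{"series":{"type":"array","items":{"type":"array"}}},"required":["series"]}

```bash
mkdir -p pics
cat > h.py <<'E'
import numpy as np, cv2
from station import get_state, imaging, bot
def K(c):
    f=c["frame"].shape[0]/2/np.tan(np.radians(c["fov_y"])/2); return f
def ray(c,u,v):
    f=K(c); d=np.array([(u-c["cx"])/f,(v-c["cy"])/f]); s=d.copy()
    for _ in range(20): s=d/(1+c["k1"]*(s@s))
    r=np.array(c["rotation"]); r=r if r.shape==(3,3) else None
    return np.array(c["eye"]), r@np.array([s[0],-s[1],-1])
def onz(c,u,v,z):
    e,d=ray(c,u,v); return e+d*(z-e[2])/d[2]
def proj(c,P):
    P=np.atleast_2d(P); q=(P-np.array(c["eye"]))@np.array(c["rotation"])
    s=np.c_[q[:,0]/-q[:,2],-q[:,1]/-q[:,2]]; k=1+c["k1"]*(s**2).sum(1,keepdims=True)
    return s*k*K(c)+[c["cx"],c["cy"]]
E
python3 - <<'E'
from h import *
import pickle
s=get_state(); print(s)
out={}
for n in ["scene","top"]:
    c=imaging.camera(n); cv2.imwrite(f"pics/{n}0.png",c["frame"])
    print(n,c["eye"],c["fov_y"],c["k1"],np.shape(c["rotation"]))
    m={}
    for t in ["stand","handle","lever_blade","vial","dropper","timer"]:
        r=imaging.silhouettes(t,c)
        for a in r[:2]: print(t,round(a["confidence"],2),np.round(a["box"]),int(a["pixels"].sum()))
        if r: m[t]=r[0]["pixels"]
    out[n]=(c,m)
pickle.dump(out,open("d.pkl","wb"))
E
```

```text
{'time_s': 0.0, 'q': array([-1.42459564e+00,  3.51240526e-01,  1.65245004e+00, -1.82320012e-05,
        1.13908555e+00, -8.45694302e-02]), 'joint_vel': array([ 0.00044485,  0.00125048,  0.0002562 , -0.00119256,  0.0005985 ,
        0.00259411]), 'effort': array([-5.06693141e-04, -5.06102765e+01, -2.91405326e+01, -7.44877798e-05,
        4.54561348e-03, -2.82196879e-05]), 'tool_pos': array([ 0.125801  , -0.53515842,  0.30334615]), 'eef_rot': array([-5.91195598e-04,  9.93349913e-01,  1.15132970e-01, -2.65051253e-05]), 'wrist_force': array([0.20713935, 0.5645873 , 0.08203355]), 'moment': array([-0.05648449, -0.03131691, -0.01068465]), 'grip_force': 0.0, 'finger_gap': 0.08519794068672479}
scene [ 0.26270152 -0.87232426  0.72989162] 49.39267411543848 0.024194137002152984 (4,)
stand 0.74 [241. 158. 349. 323.] 9285
handle 0.84 [253. 158. 327. 304.] 3106
handle 0.36 [242. 185. 257. 254.] 396
lever_blade 0.9 [243. 186. 256. 254.] 375
dropper 0.75 [346. 220. 370. 253.] 499
timer 0.7 [222. 277. 264. 315.] 1123
top [ 0.4401156  -0.37402259  0.9624664 ] 48.78148430302974 0.03633911908681283 (4,)
stand 0.98 [215. 185. 360. 284.] 9452
stand 0.6 [301. 271. 341. 308.] 968
handle 0.61 [215. 202. 362. 242.] 2827
lever_blade 0.71 [243. 242. 316. 281.] 396
vial 0.7 [258. 146. 274. 168.] 297
dropper 0.66 [300. 155. 317. 176.] 281
timer 0.76 [300. 268. 342. 308.] 945
```

Run:
```python
import re
t=open('h.py').read()
t=t.replace('r=np.array(c["rotation"]); r=r if r.shape==(3,3) else None','r=R(c)').replace('@np.array(c["rotation"])','@R(c)')
t=t.replace('def K(c)','from scipy.spatial.transform import Rotation as Ro\ndef R(c):\n    w,x,y,z=c["rotation"]; return Ro.from_quat([x,y,z,w]).as_matrix()\ndef K(c)')
open('h.py','w').write(t)
import cv2
for n,(a,b,c,d) in {"top":(190,130,390,330),"scene":(190,130,400,340)}.items():
    im=cv2.imread(f"pics/{n}0.png")[b:d,a:c]; cv2.imwrite(f"pics/{n}0c.png",cv2.resize(im,None,fx=2.8,fy=2.8,interpolation=cv2.INTER_CUBIC))
```

```text
(no output)
```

View pics/top0c.png

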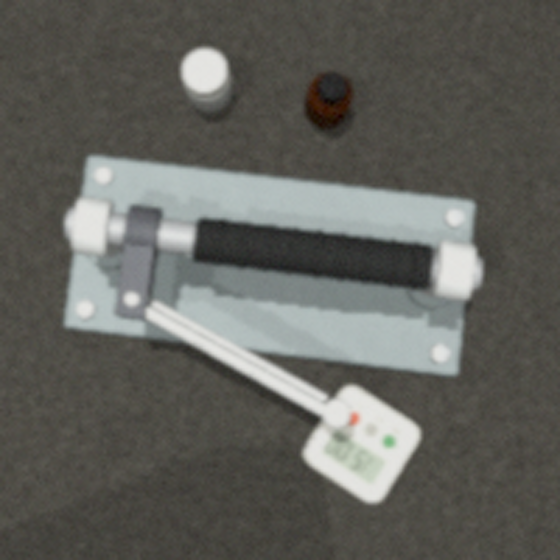

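View pics/scene0c.png

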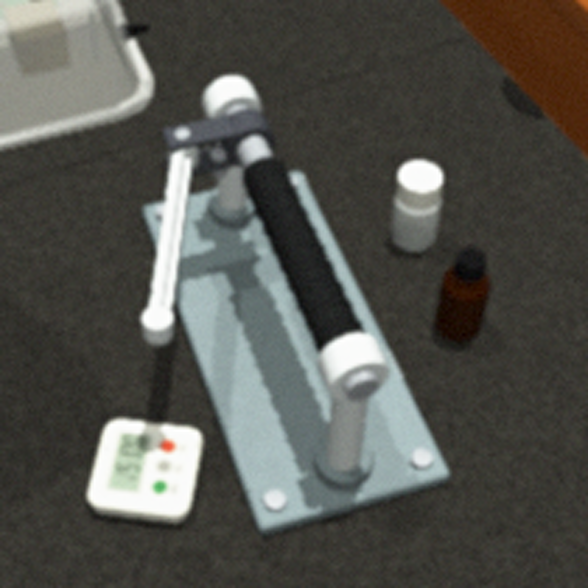

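The top crop shows the plate corners at (88,156), (475,201), (458,374), (65,327), with the pivot at (132,299) and the lever tip at (340,415) just above the timer. The scene crop shows the corners at (447,475), (263,530) and (145,207), with the lever tip at (157,322).

```bash
cat > fit.py <<'E'
from h import *
import pickle
from scipy.optimize import least_squares
o=pickle.load(open("d.pkl","rb")); ct,cs=o["top"][0],o["scene"][0]
def lev(th,p): # lever_blade frame->stand; rest th=0 -> turned -0.38
    a=th-0.38; c,s=np.cos(a),np.sin(a); return np.array([-.045+c*p[0]-s*p[1],.085+s*p[0]+c*p[1],.12+p[2]])
def w(X,p):
    x,y,a=X; p=np.atleast_2d(p); c,s=np.cos(a),np.sin(a); return np.c_[x+c*p[:,0]-s*p[:,1],y+s*p[:,0]+c*p[:,1],p[:,2]]
full=lambda L:np.array(L)/2.8+[190,130]
P=np.array([[.065,.145,.012],[.065,-.145,.012],[-.065,-.145,.012],[-.065,.145,.012],lev(0,[0,-.1485,.009])])
pt=full([(88,156),(475,201),(458,374),(65,327),(340,413)])
Q=P[[1,2,3,4]]; ps=full([(447,472),(263,525),(145,207),(157,318)])
r=lambda X:np.r_[(proj(ct,w(X,P))-pt).ravel(),(proj(cs,w(X,Q))-ps).ravel()]
s=least_squares(r,[.44,-.37,0]); X=s.x
if __name__=="__main__":
    print("stand",X,np.round(s.fun,1))
    g=lambda th:w(X,lev(th,[-.006,-.105,0]))[0]
    print("grip rest",g(0),"stop",g(.38),"tip rest",w(X,lev(0,[-.006,-.158,0])), "pivot",w(X,[-.045,.085,.12]))
    m=o["top"][1]["timer"]; 
    u=cv2.minAreaRect(np.argwhere(m)[:,::-1].astype(np.float32)); b=cv2.boxPoints(u)
    print("timer",[np.round(onz(ct,*q,.017)[:2],3) for q in b],)
    for n in("vial","dropper"):
        v,u=np.argwhere(o["top"][1][n]).mean(0); print(n,onz(ct,u,v,.05))
E
python3 fit.py
```

```text
stand [ 0.52806538 -0.38936551 -0.13336621] [-0.8 -0.7  0.1 -0.5 -0.1  0.9 -1.1  0.2 -1.4 -0.1  2.3  1.1 -0.5  2.3
 -1.5 -0.4  0.6 -0.3]
grip rest [ 0.43797416 -0.38765505  0.12      ] stop [ 0.47485884 -0.40240638  0.12      ] tip rest [[ 0.41194521 -0.43382315  0.12      ]] pivot [[ 0.49476753 -0.29913662  0.12      ]]
timer [array([ 0.389, -0.409]), array([ 0.442, -0.446]), array([ 0.406, -0.499]), array([ 0.353, -0.462])]
vial [ 0.65801291 -0.3465021   0.05      ]
dropper [ 0.64158644 -0.4331049   0.05      ]
```

Emit:
move_arm([
  [[0, 0, 0], [0, 0, 0.121], -1],
  [[0, 0, 0], [0, 0, 0.121], -1],
  [[0, 0, 0], [0, 0, 0.121], -1],
  [[29, -22, 0], [0, 0, 0], -1],
  [[29, -22, 0], [0, 0, 0], -1],
  [[29, -22, 0], [0, 0, 0], -1],
  [[29, -22, 0], [0, 0, 0], -1],
  [[29, -22, 0], [0, 0, 0], -1],
  [[29, -22, 0], [0, 0, 0], -1],
  [[0, 0, 0], [0, 0, 0], -1],
])

```text
time_s: 1.53
tool_pos: [0.3197, -0.4248, 0.304]
eef_rot: [-0.0, 0.998, -0.064, 0.001]
wrist_force: [0.5, 0.4, 0.1]
finger_gap: 0.0
grip_force: 0.0
```

Emit:
move_arm([
  [[20, -14, 0], [0, 0, 0], -1],
  [[20, -14, 0], [0, 0, 0], -1],
  [[20, -15, 0], [0, 0, 0], -1],
  [[0, 0, 30], [0, 0, 0], -1],
  [[0, 0, 30], [0, 0, 0], -1],
  [[0, 0, 30], [0, 0, 0], -1],
  [[0, 0, 30], [0, 0, 0], -1],
  [[0, 0, 14], [0, 0, 0], -1],
  [[0, 0, 0], [0, 0, 0], -1],
  [[0, 0, 0], [0, 0, 0], -1],
])

```text
time_s: 2.37
tool_pos: [0.3808, -0.3929, 0.1699]
eef_rot: [-0.0, 0.998, -0.066, -0.0]
wrist_force: [0.3, 0.2, -0.3]
finger_gap: 0.0
grip_force: 0.0
```

Run:
```python
from h import *
from fit import X,w
s=get_state(); print(s["tool_pos"],s["eef_rot"],s["wrist_force"])
d=s["tool_pos"]-w(X,[0,0,0])[0]; a=X[2]; print("tcp in stand",d[0]*np.cos(a)+d[1]*np.sin(a),-d[0]*np.sin(a)+d[1]*np.cos(a))
c=imaging.camera("top"); d=imaging.camera("scene")
I=[cv2.resize(x["frame"][b:b+200,a:a+140],None,fx=2.8,fy=2.8) for x,a,b in((c,230,140),(d,200,140))]
cv2.imwrite("pics/p1.png",np.hstack(I))
```

```text
[ 0.38077476 -0.39291274  0.16988115] [-2.97701509e-04  9.97813007e-01 -6.60985959e-02 -2.99271218e-04] [ 0.28768234  0.23470418 -0.3176305 ]
tcp in stand -0.1455109841852659 -0.023101137895122435
```

View pics/p1.png

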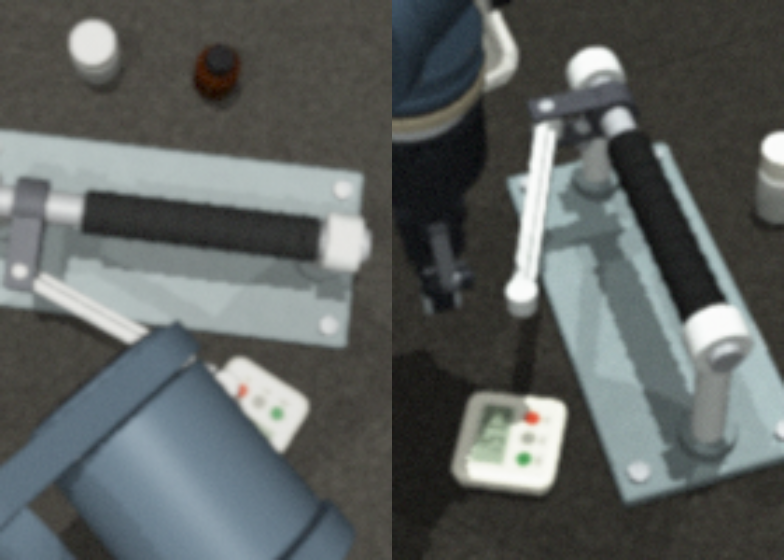

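The picture shows the shut fingers (right half, about (445,280)) in front of the blade, clear of the timer. I'll advance now.

Emit:
move_arm([
  [[12, 0, 0], [0, 0, 0], -1],
  [[12, 0, 0], [0, 0, 0], -1],
  [[10, 0, 0], [0, 0, 0], -1],
  [[4, 0, 0], [0, 0, 0], -1],
  [[4, 0, 0], [0, 0, 0], -1],
  [[4, 0, 0], [0, 0, 0], -1],
  [[4, 0, 0], [0, 0, 0], -1],
  [[0, 0, 0], [0, 0, 0], -1],
])

```text
time_s: 3.13
tool_pos: [0.4303, -0.3995, 0.17]
eef_rot: [-0.0, 0.998, -0.066, -0.0]
wrist_force: [-4.9, 0.2, 2.2]
finger_gap: 0.0002
grip_force: 2.1
```

Contact, about 5 N, as expected. Continue towards the stop.

Emit:
move_arm([
  [[4, 0, 0], [0, 0, 0], -1],
  [[4, 0, 0], [0, 0, 0], -1],
  [[4, 0, 0], [0, 0, 0], -1],
  [[4, 0, 0], [0, 0, 0], -1],
  [[4, 0, 0], [0, 0, 0], -1],
  [[4, 0, 0], [0, 0, 0], -1],
  [[2, 0, 0], [0, 0, 0], -1],
  [[2, 0, 0], [0, 0, 0], -1],
  [[0, 0, 0], [0, 0, 0], -1],
])

```text
time_s: 3.88
tool_pos: [0.4574, -0.4035, 0.1699]
eef_rot: [0.0, 0.998, -0.066, -0.001]
wrist_force: [-7.5, -3.0, 1.7]
finger_gap: 0.0002
grip_force: 3.5
```

Emit:
move_arm([
  [[1.5, 0, 0], [0, 0, 0], -1],
  [[1.5, 0, 0], [0, 0, 0], -1],
  [[0, 0, 0], [0, 0, 0], -1],
])

```text
time_s: 4.13
tool_pos: [0.4603, -0.404, 0.17]
eef_rot: [0.0, 0.998, -0.066, -0.001]
wrist_force: [-7.9, -4.6, 1.9]
finger_gap: -0.0002
grip_force: 3.7
```

Emit:
move_arm([
  [[1, 0, 0], [0, 0, 0], -1],
  [[1, 0, 0], [0, 0, 0], -1],
  [[0, 0, 0], [0, 0, 0], -1],
])

```text
time_s: 4.38
tool_pos: [0.4622, -0.4044, 0.17]
eef_rot: [0.0, 0.998, -0.066, -0.001]
wrist_force: [-8.8, -4.5, 2.0]
finger_gap: 0.0004
grip_force: 3.8
```

Emit:
move_arm([
  [[1, 0, 0], [0, 0, 0], -1],
  [[1, 0, 0], [0, 0, 0], -1],
  [[0, 0, 0], [0, 0, 0], -1],
])

```text
time_s: 4.63
tool_pos: [0.4641, -0.4047, 0.17]
eef_rot: [0.0, 0.998, -0.066, -0.001]
wrist_force: [-8.6, -4.7, 0.6]
finger_gap: -0.0003
grip_force: 4.0
```

Emit:
move_arm([
  [[1, 0, 0], [0, 0, 0], -1],
  [[0, 0, 0], [0, 0, 0], -1],
])

```text
time_s: 4.8
tool_pos: [0.4644, -0.4047, 0.1699]
eef_rot: [0.0, 0.998, -0.066, -0.002]
wrist_force: [-13.7, -4.7, 3.5]
finger_gap: -0.0
grip_force: 6.5
```

Emit:
move_arm([
  [[1, 0, 0], [0, 0, 0], -1],
  [[0, 0, 0], [0, 0, 0], -1],
  [[0, 0, 0], [0, 0, 0], -1],
  [[0, 0, 0], [0, 0, 0], -1],
  [[0, 0, 0], [0, 0, 0], -1],
])

```text
time_s: 5.22
tool_pos: [0.4647, -0.4048, 0.1699]
eef_rot: [-0.0, 0.998, -0.066, -0.002]
wrist_force: [-19.5, -3.7, 6.0]
finger_gap: -0.0
grip_force: 9.1
```

Run:
```python
from h import *
from fit import X,w,lev
c=imaging.camera("scene")
f=c["frame"].copy()
for th in(.33,.38):
    p=proj(c,np.vstack([w(X,lev(th,[0,-y,.009])) for y in(.02,.1485)])); print(th,p.round(1))
S=3.5;a,b=200,140
im=cv2.resize(f[b:b+160,a:a+160],None,fx=S,fy=S,interpolation=cv2.INTER_CUBIC)
for q in p: cv2.circle(im,tuple(int(v) for v in (q+.5-[a,b])*S),3,(0,0,255),1)
cv2.imwrite("pics/p2.png",im); print(get_state()["wrist_force"])
```

```text
0.33 [[257.8 188.3]
 [275.8 241. ]]
0.38 [[258.3 188.2]
 [280.1 240. ]]
[-18.80185151  -3.59773373   6.34807807]
```

View pics/p2.png

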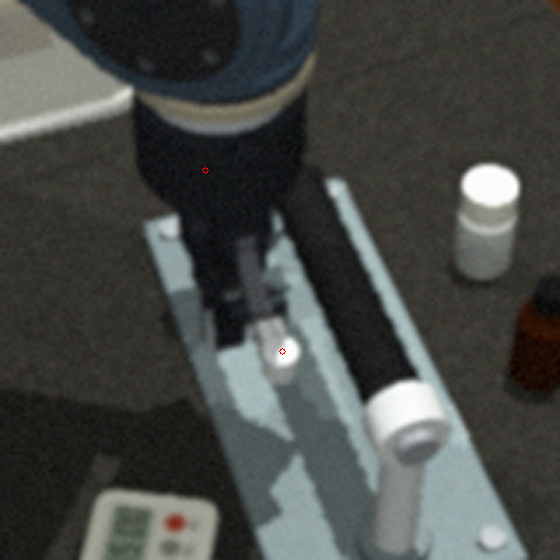

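The lever end sits on the predicted stop position (marked at (282,351)), the fingers are on its front side, and the force rises steeply. I'll release fully.

Emit:
move_arm([
  [[-5, 0, 0], [0, 0, 0], -1],
  [[-8, 0, 0], [0, 0, 0], -1],
  [[-8, 0, 0], [0, 0, 0], -1],
  [[-8, 0, 0], [0, 0, 0], -1],
  [[-8, 0, 0], [0, 0, 0], -1],
  [[-8, 0, 0], [0, 0, 0], -1],
  [[-8, 0, 0], [0, 0, 0], -1],
  [[-8, 0, 0], [0, 0, 0], -1],
  [[0, 0, 0], [0, 0, 0], -1],
  [[0, 0, 0], [0, 0, 0], -1],
])

```text
time_s: 6.1
tool_pos: [0.4066, -0.3966, 0.1703]
eef_rot: [0.0, 0.998, -0.066, 0.0]
wrist_force: [0.0, -0.5, 0.2]
finger_gap: -0.0001
grip_force: 0.0
```

Emit:
move_arm([
  [[0, 0, 0], [0, 0, 0], -1],
  [[0, 0, 0], [0, 0, 0], -1],
  [[0, 0, 0], [0, 0, 0], -1],
  [[0, 0, 0], [0, 0, 0], -1],
])

```text
time_s: 6.43
tool_pos: [0.4069, -0.3962, 0.1699]
eef_rot: [0.0, 0.998, -0.066, 0.0]
wrist_force: [-0.6, 0.3, 0.1]
finger_gap: -0.0001
grip_force: 0.0
```

Run:
```python
from h import *
from fit import X,w,lev
c=imaging.camera("scene")
print(get_state()["wrist_force"], proj(c,w(X,lev(0,[0,-.1485,.009]))))
cv2.imwrite("pics/p3.png",cv2.resize(c["frame"][140:300,200:360],None,fx=3.5,fy=3.5,interpolation=cv2.INTER_CUBIC))
```

```text
[-0.5527007  -0.51365138  0.33023362] [[246.66373385 243.25668537]]
```

View pics/p3.png

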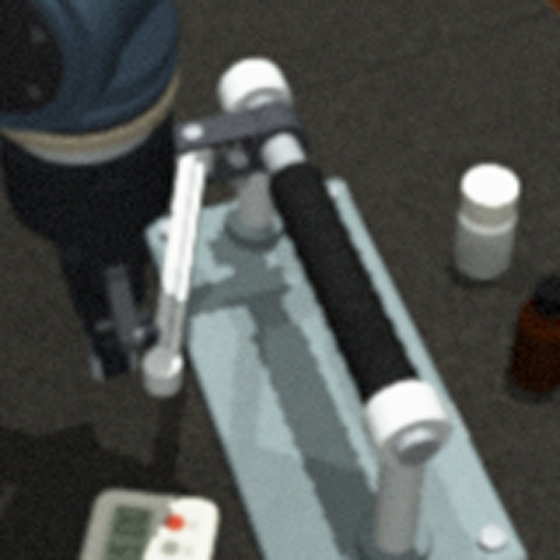

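The lever is fully out again, with its tip at (163,365) as predicted and no contact force. Second press.

Emit:
move_arm([
  [[8, 0, 0], [0, 0, 0], -1],
  [[6, 0, 0], [0, 0, 0], -1],
  [[5, 0, 0], [0, 0, 0], -1],
  [[5, 0, 0], [0, 0, 0], -1],
  [[5, 0, 0], [0, 0, 0], -1],
  [[5, 0, 0], [0, 0, 0], -1],
  [[5, 0, 0], [0, 0, 0], -1],
  [[5, 0, 0], [0, 0, 0], -1],
  [[5, 0, 0], [0, 0, 0], -1],
  [[4, 0, 0], [0, 0, 0], -1],
])

```text
time_s: 7.32
tool_pos: [0.4591, -0.4037, 0.1697]
eef_rot: [0.0, 0.998, -0.066, -0.001]
wrist_force: [-8.2, -4.1, 1.4]
finger_gap: 0.0005
grip_force: 3.9
```

Emit:
move_arm([
  [[2, 0, 0], [0, 0, 0], -1],
  [[2, 0, 0], [0, 0, 0], -1],
  [[1, 0, 0], [0, 0, 0], -1],
  [[1, 0, 0], [0, 0, 0], -1],
  [[0, 0, 0], [0, 0, 0], -1],
  [[0, 0, 0], [0, 0, 0], -1],
])

```text
time_s: 7.82
tool_pos: [0.4643, -0.4046, 0.1697]
eef_rot: [0.0, 0.998, -0.066, -0.001]
wrist_force: [-11.2, -5.3, 2.1]
finger_gap: 0.0002
grip_force: 5.5
```

Emit:
move_arm([
  [[1.5, 0, 0], [0, 0, 0], -1],
  [[0, 0, 0], [0, 0, 0], -1],
  [[0, 0, 0], [0, 0, 0], -1],
  [[0, 0, 0], [0, 0, 0], -1],
  [[0, 0, 0], [0, 0, 0], -1],
  [[0, 0, 0], [0, 0, 0], -1],
])

```text
time_s: 8.32
tool_pos: [0.4647, -0.4046, 0.1696]
eef_rot: [-0.0, 0.998, -0.066, -0.003]
wrist_force: [-19.3, -2.9, 7.1]
finger_gap: -0.0002
grip_force: 9.5
```

Same position and force as the first press (19 N), and steady, so I'll hand it in.

```bash
python3 -c "
from station import bot; print(bot.job_done())"
```

```text
the job is handed in; nothing more can be done
None
```

I pressed the lever to its stop, let it spring fully out, then pressed it in again and handed in at 8.3 s, holding it there at about 19 N; the hand-in call returned no verdict.

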